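# Stow the bench dog and release the locked drawer

## Task

Stand the loose brass bench dog upright in the empty bore of the rack in the drawn-out drawer, right down to the bottom, and let go of it. Then press the red release lever on the drawer's slide to the depth at which the drawer comes free (too little or too much and it stays locked; feel for it), keep it there while the drawer starts in, and push the drawer fully home without slamming it. Do not force the lever or the locked drawer, leave the other two dogs standing in their bores and leave the other things on the bench where they are.

Things in the scene. Friction and masses are not known exactly. Their poses are not given: they have to be found in the camera images.
- till: Wooden tool till fixed on the bench: a low cabinet 250 mm wide (y), 220 mm deep (towards its +x), 120 mm high, nothing on top; open front with one drawer drawn out. Origin: on the bench, at the middle of the foot of its front face; x points into the till (the way the drawer closes), y to the left seen from the robot, z up.
- drawer (a joint): Travel of the drawer along the till's +x in m: 0 = fully drawn out and locked, 0.160 = home, its front panel against the till's face (hard stop). The locked drawer has 0 to 10 mm of free play before its catch stops it. Sliding friction about 3 N, plus some damping; the drawer stays where it is left.
- front_panel (a point): Middle of the outer face of the drawer's wooden front panel (246 mm wide, 14 mm thick, from 12 to 68 mm above the bench; flat, no knob, a thin brass label plate in the middle), 40 mm above the bench. Axes as the till's. The drawer's sides (tops 42 to 46 mm above the bench) lie behind it. It may be pushed anywhere.
- bore0 (a point): Centre of the mouth of the empty bore in the drawer's pale wooden rack: the leftmost (+y) of three bores in a row along y, 46 mm apart, 21 mm in diameter, 24 mm deep, with a 2 mm chamfer. The rack's top and this point are 52 mm above the bench. The drawer floor is 20 mm above the bench; this bore lies 45 mm behind the inside of the front panel. Axes as the till's.
- bore1 (a point): Mouth of the middle bore, where dog_b stands.
- bore2 (a point): Mouth of the right bore, where dog_c stands.
- paddle (a point): Middle of the top of the red release lever's paddle, outside the drawer's right (-y) side, 116 mm in front of the till's face at the start, 60 mm above the bench at rest. Paddle 26 mm wide (y), 37 mm long, flat, ending on its till side in a 10 mm high upstand (face 18 mm from this point, towards +x) for a finger to push against. Axes turn with the lever; at rest as the till's.
- lever (a joint): Angle of the sprung release lever, a rocker carried by the drawer, pivot 56 mm beyond the paddle point towards +x: 0 at rest, 0.42 rad at its hard bottom stop (paddle point 23 mm down). About 2 N to start it, 6 N to reach the stop. Once the drawer is 30 mm in, let go: it springs up by itself. It rides into the till with the drawer, so the finger must leave it before the till's face.
- nose (a point): Centre of the square steel nose (5 mm high, 4 mm long) at the lever's till end, 57 mm beyond the pivot; it rises as the paddle goes down. It must pass through a slot 8 mm high in a 10 mm thick steel catch plate just inside the till. The slot lies 6 to 20 mm above the resting nose, different each time, hidden under the till's roof. At any other height, too low or too high, the plate stops the nose and the drawer.
- dog: The loose brass bench dog standing on the bench: a round peg 65 mm high, shaft 19 mm in diameter up to 45 mm (chamfered foot), head 25 mm in diameter from 47 to 65 mm. 0.16 kg nominal. Origin: centre of its underside; z up along it.
- dog_b: Steel bench dog of the same shape standing in the middle bore.
- dog_c: Steel bench dog of the same shape standing in the right bore.
- carved_box: Bystander: carved oak box 210 x 104 x 92 mm. Origin: centre of its underside.
- wax_tin: Bystander: round brass-coloured wax tin, 64 mm across, 30 mm high. Origin: centre of its underside.
- mug: Bystander: white mug, 76 mm across, 90 mm high. Origin: centre of its underside.
- gouge: Bystander: gouge with a wooden handle, 200 mm long, lying. Origin: near the middle of its length, on its underside.
- mallet: Bystander: wooden mallet lying on the bench, head 62 x 120 x 85 mm. Origin: near the middle of its length, on its underside.
- maple_board: Bystander: maple offcut 170 x 75 x 24 mm. Origin: centre of its underside.

How it is judged:
By the outcome, as a careful person would: the job done as asked, in the order asked, and still so for the second after the job is handed in, with the robot touching nothing.
It also fails if it takes over 72 s, if anything falls off the work surface, if the arm or the gripper's body presses on something with over 40 N, if the wrist force passes 120 N, or if a joint passes its speed limit or range.

## Robot

A 6-joint arm with a two-finger parallel gripper is mounted at the origin on the work surface. World frame = base frame: x ahead of the robot, y to its left, z up, the work surface at z = 0. Lengths are in mm, angles in rad, forces in N, time in s.
With the tool pointing down it reaches from about 300 to 775 mm from the base axis. Payload 14.6 kg.
Tool frame: the origin (TCP) lies at the very end of the fingers, on their centre line; the grasp point (between the pads) lies 19 mm behind it; z points along the fingers, y is the line along which they close (so a half turn about z gives the same grasp; the last joint's range is limited). The gripper opens to 94 mm and grips with 3 to 60 N. Pads are 16 mm wide; open, the fingers measure 119 mm over their backs; the gripper's body (75 mm by 177 mm) begins 78 mm behind the grasp point.
Start: joints at [-1.252, 0.3, 1.521, -0, 1.321, -0.067], TCP at [206.958, -509.566, 205.446] pointing down, gripper open.
Joint ranges: [-3.03, 3.03], [-0.79, 2.21], [0.23, 2.52], [-1.04, 4.18], [0, 3.07], [-2.55, 2.55]. Speed limits (rad/s): [2.22, 2.22, 2.57, 3.14, 3.14, 3.14].

## Interface

Orientations are given as [roll, pitch, yaw] about the fixed x, y, z axes, in that order (R = Rz(yaw) Ry(pitch) Rx(roll)).
In Python, from cell import manip gives the robot as it stands.
- The arm moves only by the tool servo_tool, never from a script. Its argument "motion" is a list that holds one entry, the list of rows, each a list of 7 numbers: the shift along the world's x, y, z as a fraction of full scale, then the turn, a rotation vector about the world's x, y, z as a fraction of full scale, then the closure, from 0 (fully open) to 1 (shut). In form: [[[x, y, z, rx, ry, rz, gripper], ...]]. A call has 1 to 10 rows; each row is the pose to reach, as a shift and turn from the pose commanded when the call began, turning the shorter way round; what a row does not reach only later rows make up. Full scale, the value 1, is 0.5 m for a shift and pi rad for a turn. A row lasts 1/10 s, in which the tool goes at most 50 mm and 8.59 degrees, less where a joint would pass 70% of its speed; a pose out of reach is approached as far as the arm can. A call with a number of a shift or a turn outside -1 to 1 is refused whole. A call with a gripper value outside its range is refused whole. The fingers move at their own pace and stop on an object; "newtons" is the grip in N (left out, the last holds). Time passes only in rows, so rows that repeat a pose let the fingers close. It gives the time, the measured TCP pose, the force, the opening and the grip force at its end, in the units of the state.
- manip.read_state(): the state, without advancing time (a new reading comes with each control period).
- manip.camera(name): name is "scene" or "top" or "wrist"; returns a dict with "frame" (384x512x3 uint8, red, green, blue), "range_z" (384x512 float32, mm along the optical axis (not along the pixel's ray), 0 where there is no reading), "vfov" (degrees; the focal length in pixels is half the picture's height over the tangent of half this angle, whatever the lens; pixels are square), "cx", "cy" (the principal point, pixels), "k1" (the pictures are not rectified: a ray, as slopes to the right and down, at radius r is drawn at 1 + k1 r^2 times it, then the intrinsics apply), "cam_to_world" (4x4, takes a point from camera to world coordinates). Camera axes: x right, y down, z forward; pixel columns grow to the right and rows downward; lengths in mm; the calibration is good to about 2 mm. A picture is of the moment at which its call begins.
- manip.sign_off(): hands the job in; it is judged then, once.
The state is a dict: "clock": time; "joints": joint angles; "qd": joint speeds; "effort": joint torques, N m; "eef_pos": TCP position; "eef_rot": TCP orientation; "wrist_force": force on the tool from outside, world axes, zero at the start; "moment": the same for the moment, N m; "finger_gap": finger opening in mm; "finger_force": force on a finger pad.
Only numpy, scipy, OpenCV 4.12 (cv2) and the standard library are available. Lean on these libraries where they do the work, as an engineer would, in place of code of your own. Each camera call takes 0.05 s, during which the arm holds its last target. There are 200 camera calls.

## Working session

There is one attempt and no reset: what is moved stays moved. The work goes in short steps, Python scripts to look and compute and a tool call to move; the robot and the scene stay as the last step left them, time stands still between calls to the robot, and variables do not carry over. Pictures are saved under pics/ and viewed, at most 10 in all, crops included, and the job is handed in when it is done.

Besides the shell and the picture viewer there is one more tool, called after "Call:" as name(argument=value, ...) on one line, values as JSON. servo_tool: Moves the arm, as the interface text tells. Its arguments: {"type":"object","properties":{"motion":{"type":"array"},"newtons":{"type":"number"}},"required":["motion"]}

```bash
mkdir -p pics; cat > h.py <<'E'
import numpy as np, cv2
from cell import manip
def cloud(c):
    h,w=c["range_z"].shape; f=h/2/np.tan(np.radians(c["vfov"])/2)
    K=np.array([[f,0,c["cx"]],[0,f,c["cy"]],[0,0,1.]])
    u,v=np.meshgrid(np.arange(w,dtype=float),np.arange(h,dtype=float))
    # drawn = ray*(1+k1 r^2)
    p=cv2.undistortPoints(np.stack([u.ravel(),v.ravel()],1)[:,None],K,np.array([c["k1"],0,0,0.])).reshape(h,w,2)
    z=c["range_z"]; P=np.stack([p[...,0]*z,p[...,1]*z,z,np.ones_like(z)],-1)
    W=(P@np.array(c["cam_to_world"]).T)[...,:3]; W[z==0]=np.nan
    return W
def shot(n,tag):
    c=manip.camera(n); np.savez(f"pics/{tag}.npz",W=cloud(c),im=c["frame"]); cv2.imwrite(f"pics/{tag}.png",c["frame"][...,::-1]); return c
E
python3 - <<'E'
from h import *
a=shot("top","top0"); b=shot("scene","scene0")
cv2.imwrite("pics/both.png",cv2.resize(np.hstack([a["frame"],b["frame"]])[...,::-1],(800,300)))
print(manip.read_state()); print(a["cam_to_world"],a["vfov"],a["k1"])
E
```

```text
{'clock': 0.1, 'joints': array([-1.25160264e+00,  3.00415194e-01,  1.52147064e+00, -2.37100685e-06,
        1.32068414e+00, -6.65963374e-02]), 'qd': array([-0.00046588, -0.00176552, -0.00321737,  0.00019414,  0.000392  ,
        0.00079813]), 'effort': array([ 2.05080265e-03, -5.32644296e+01, -3.53285229e+01,  7.10040238e-02,
        2.35183036e-02, -7.57452221e-05]), 'eef_pos': array([ 206.89219905, -509.37503477,  204.96371083]), 'eef_rot': array([-3.14061735e+00, -6.27463088e-05,  3.85790586e-01]), 'wrist_force': array([ 1.19465983, -0.42099922, -0.3504892 ]), 'moment': array([-0.01707837,  0.01547775, -0.0112259 ]), 'finger_force': 0.0, 'finger_gap': 93.87108350921366}
[[ 1.22853657e-02 -9.86403912e-01  1.63879197e-01  2.62002705e+02]
 [-9.99901220e-01 -1.09998444e-02  8.74951000e-03 -4.39662076e+01]
 [-6.82790523e-03 -1.63970500e-01 -9.86441612e-01  1.56257645e+03]
 [ 0.00000000e+00  0.00000000e+00  0.00000000e+00  1.00000000e+00]] 51.99764397793784 -0.07836334696000463
```

View pics/top0.png

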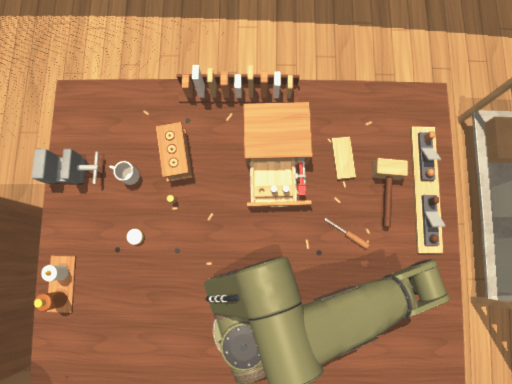

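View pics/scene0.png

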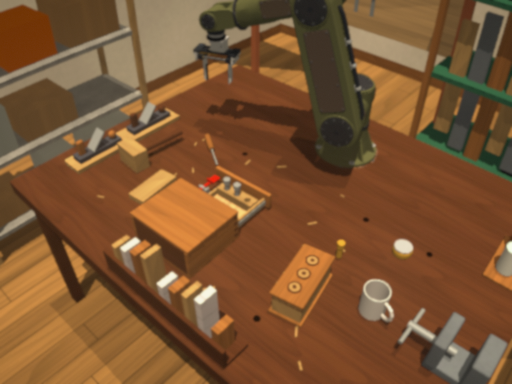

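The top view shows the till around (278,130), with its drawer drawn out towards the robot. Dogs b and c are at (274,189) and (286,189), the empty bore is at about (262,189) and the red lever at (301,180). The loose dog is at (171,199), close to the carved box.

```bash
python3 - <<'E'
from h import *
d=np.load("pics/top0.npz"); W=d["W"]; im=d["im"].astype(int)
def reg(n,v0,v1,u0,u1,f):
    w=W[v0:v1,u0:u1].reshape(-1,3); c=im[v0:v1,u0:u1].reshape(-1,3); m=f(w,c)&np.isfinite(w[:,2]); w=w[m]
    print(n,m.sum(),w.mean(0).round(1),w.min(0).round(0),w.max(0).round(0)); return w
reg("dog",190,208,162,182,lambda w,c:w[:,2]>50)
reg("till",95,170,238,318,lambda w,c:(w[:,2]>112)&(w[:,2]<128))
t=reg("dogs",180,198,267,293,lambda w,c:w[:,2]>78)
reg("lever",150,205,292,312,lambda w,c:(c[:,0]>1.8*c[:,1])&(c[:,0]>120)&(w[:,2]>30))
reg("panel",195,215,240,318,lambda w,c:(w[:,2]>60)&(w[:,2]<75))
m=((W[...,2]>110)&(W[...,2]<130)); m[:95]=0;m[172:]=0;m[:,:235]=0;m[:,320:]=0
p=W[m][:,:2].astype(np.float32); print("tillrect",cv2.minAreaRect(p))
m=((W[...,2]>60)&(W[...,2]<75)); m[:198]=0;m[215:]=0;m[:,:240]=0;m[:,318:]=0
print("panelrect",cv2.minAreaRect(W[m][:,:2].astype(np.float32)))
# dogs individually
for s in [t[:,1]>np.median(t[:,1]),t[:,1]<=np.median(t[:,1])]: print(t[s].mean(0))
cv2.imwrite("pics/crop.png",cv2.resize(d["im"][145:220,150:325,::-1],(800,343),interpolation=cv2.INTER_CUBIC))
E
```

```text
dog 34 [498.3 300.3  65.6] [487. 289.  57.] [508. 314.  71.]
till 3642 [ 759.  -108.1  120.8] [ 647. -239.  112.] [876.  23. 128.]
dogs 73 [ 535.2 -118.7   93.1] [ 524. -153.   82.] [547. -84. 101.]
lever 124 [ 569.4 -204.7   60.6] [ 521. -217.   49.] [ 651. -192.   76.]
panel 250 [ 484.2 -118.2   68. ] [ 473. -239.   60.] [512.   3.  75.]
tillrect ((761.7728271484375, -108.280029296875), (223.02301025390625, 257.588134765625), 2.0124869346618652)
panelrect ((484.1455993652344, -117.8128433227539), (15.554303169250488, 242.28741455078125), 2.2002792358398438)
[534.46576533 -95.33210105  92.74877433]
[ 535.88172069 -141.4617804    93.5007254 ]
```

View pics/crop.png

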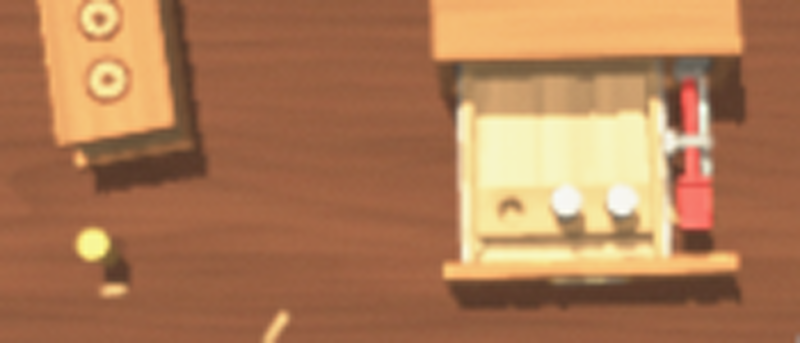

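Call:
servo_tool(motion=[[[0.34,0.93,0,0,0,0.388,0.36],[0.34,0.93,0,0,0,0.388,0.36],[0.34,0.93,0,0,0,0.388,0.36],[0.34,0.93,0,0,0,0.388,0.36],[0.34,0.93,0,0,0,0.388,0.36],[0.34,0.93,0,0,0,0.388,0.36],[0.34,0.93,0,0,0,0.388,0.36],[0.34,0.93,0,0,0,0.388,0.36],[0.34,0.93,0,0,0,0.388,0.36],[0.34,0.93,0,0,0,0.388,0.36]]])

```text
clock: 1.1
eef_pos: [377.1, -42.3, 205.5]
eef_rot: [3.141, 0.0, 1.606]
wrist_force: [0.9, -0.6, 0.2]
finger_gap: 60.4
finger_force: 0.0
```

Call:
servo_tool(motion=[[[0.242,0.684,-0.08,0,0,0,0.36],[0.242,0.684,-0.08,0,0,0,0.36],[0.242,0.684,-0.08,0,0,0,0.36],[0.242,0.684,-0.08,0,0,0,0.36],[0.242,0.684,-0.08,0,0,0,0.36],[0.242,0.684,-0.08,0,0,0,0.36],[0.242,0.684,-0.08,0,0,0,0.36],[0.242,0.684,-0.08,0,0,0,0.36],[0.242,0.684,-0.08,0,0,0,0.36],[0.242,0.684,-0.08,0,0,0,0.36]]])

```text
clock: 2.1
eef_pos: [497.6, 296.9, 165.0]
eef_rot: [-3.141, 0.001, 1.605]
wrist_force: [0.5, -0.7, 0.4]
finger_gap: 60.1
finger_force: 0.0
```

```bash
python3 - <<'E'
from h import *
c=shot("wrist","w1"); W=cloud(c); print(manip.read_state()["eef_pos"])
m=(W[...,2]>55)&(W[...,2]<80)&(abs(W[...,0]-498)<25)&(abs(W[...,1]-300)<25)
p=W[m]; print(m.sum(),p.mean(0),p.min(0),p.max(0)); print(cv2.minEnclosingCircle(p[:,:2].astype(np.float32)))
m=(W[...,2]>82)&(W[...,2]<100)&(W[...,0]>510); print("box",m.sum(), W[m].min(0) if m.any() else "")
E
```

```text
[497.74791871 296.51343584 165.4463049 ]
542 [498.37146842 304.02934111  64.83227772] [486.66332033 291.10027752  55.1431722 ] [510.79935414 315.46511201  67.40354732]
((498.46697998046875, 303.32965087890625), 12.332564353942871)
box 16231 [572.90692931 233.93467038  82.03504714]
```

View pics/w1.png

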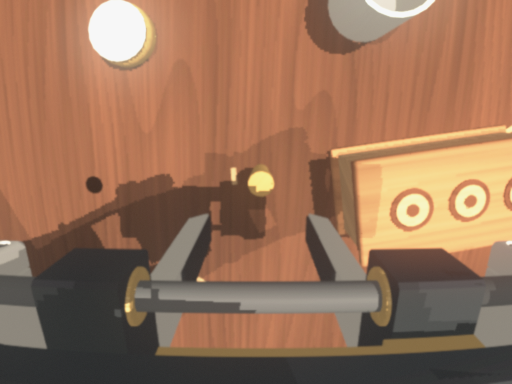

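The wrist view shows the dog at (261,182), between the finger lines. The box's edge is at x of about 573, clear of the fingers. The dog centre is (498.4, 303.3).

Call:
servo_tool(motion=[[[0.0015,0.0125,-0.05,0,0,0,0.36],[0.0015,0.0125,-0.12,0,0,0,0.36],[0.0015,0.0125,-0.2,0,0,0,0.36],[0.0015,0.0125,-0.258,0,0,0,0.36],[0.0015,0.0125,-0.258,0,0,0,0.36],[0.0015,0.0125,-0.258,0,0,0,0.9],[0.0015,0.0125,-0.258,0,0,0,0.9],[0.0015,0.0125,-0.258,0,0,0,0.9],[0.0015,0.0125,-0.258,0,0,0,0.9],[0.0015,0.0125,-0.258,0,0,0,0.9]]], newtons=25)

```text
clock: 3.15
eef_pos: [499.0, 303.8, 37.1]
eef_rot: [3.141, -0.0, 1.605]
wrist_force: [1.7, -0.8, 4.1]
finger_gap: 24.2
finger_force: 25.1
```

Call:
servo_tool(motion=[[[0,0,0,0,0,0,0.9],[0,0,0,0,0,0,0.9],[0,0,0.08,0,0,0,0.9],[0,0,0.18,0,0,0,0.9],[0,0,0.25,0,0,0,0.9]]])

```text
clock: 3.65
eef_pos: [498.8, 303.8, 164.1]
eef_rot: [3.141, -0.001, 1.605]
wrist_force: [0.3, -0.4, -1.5]
finger_gap: 24.3
finger_force: 25.0
```

Call:
servo_tool(motion=[[[0.068,-0.778,0,0,0,0,0.9],[0.068,-0.778,0,0,0,0,0.9],[0.068,-0.778,0,0,0,0,0.9],[0.068,-0.778,0,0,0,0,0.9],[0.068,-0.778,0,0,0,0,0.9],[0.068,-0.778,0,0,0,0,0.9],[0.068,-0.778,0,0,0,0,0.9],[0.068,-0.778,0,0,0,0,0.9],[0.068,-0.778,0,0,0,0,0.9],[0.068,-0.778,0,0,0,0,0.9]]])

```text
clock: 4.65
eef_pos: [532.4, -85.8, 161.0]
eef_rot: [-3.141, -0.0, 1.603]
wrist_force: [-0.2, 0.6, -2.3]
finger_gap: 24.6
finger_force: 25.0
```

```bash
python3 - <<'E'
from h import *
c=shot("wrist","w2"); W=cloud(c); print(manip.read_state()["eef_pos"],manip.read_state()["wrist_force"])
E
```

```text
[532.42716623 -84.89986711 161.06825098] [ 0.77613898  0.70410284 -2.5681621 ]
```

View pics/w2.png

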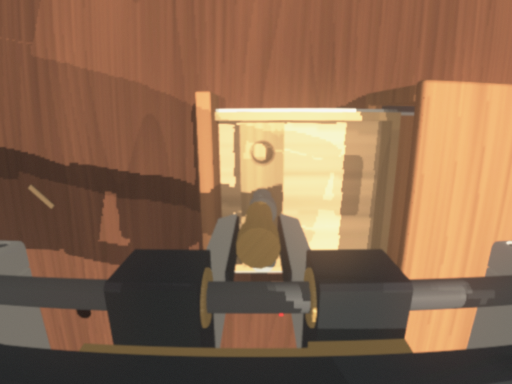

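The bore is at about (262,152). The held dog's head is near (258,250) and its foot near (262,200).

```bash
python3 - <<'E'
from h import *
d=np.load("pics/w2.npz"); W=d["W"]; im=d["im"]
w=W[130:175,238:288]; z=w[...,2]
print("rack z",np.median(z[10:35,[5,6,7,8,45,46]]))
print(z[::4,::4].round(0))
# ring: intersect rays with rack plane: dark/deep pixels
c=manip.camera("wrist"); o=np.array(c["cam_to_world"])[:3,3]
m=np.zeros(W.shape[:2],bool); m[138:168,246:280]=W[138:168,246:280,2]<48
v,u=np.nonzero(m); P=W[m]; t=(52-o[2])/(P[:,2]-o[2]); Q=o+(P-o)*t[:,None]
print("hole",m.sum(),Q.min(0),Q.max(0),(Q.min(0)+Q.max(0))/2,cv2.minEnclosingCircle(Q[:,:2].astype(np.float32)))
print("cam",o)
# held dog
m=np.zeros(W.shape[:2],bool); m[185:270,240:280]=(W[185:270,240:280,2]>118)&(W[185:270,240:280,2]<190)
P=W[m]
for a in range(118,192,6):
    q=P[(P[:,2]>=a)&(P[:,2]<a+6)]
    if len(q)>4: print(a,len(q),q.min(0).round(1),q.max(0).round(1),q.mean(0).round(1))
x=np.argsort(P[:,2])[:3]; print(P[x])
E
```

```text
rack z 52.015989458098375
[[19. 51. 52. 52. 52. 52. 53. 53. 53. 52. 52. 52. 19.]
 [20. 52. 53. 52. 52. 53. 52. 52. 52. 51. 52. 52. 20.]
 [21. 53. 51. 53. 52. 52. 53. 53. 51. 52. 52. 53. 20.]
 [19. 52. 52. 54. 53. 50. 50. 51. 52. 53. 51. 52. 19.]
 [21. 51. 51. 53. 29. 27. 28. 28. 51. 51. 52. 52. 19.]
 [19. 52. 53. 51. 30. 28. 27. 29. 29. 52. 53. 52. 20.]
 [19. 53. 51. 51. 29. 28. 29. 28. 28. 52. 53. 53. 21.]
 [20. 53. 52. 52. 30. 27. 28. 27. 44. 52. 53. 51. 19.]
 [20. 53. 52. 52. 52. 42. 41. 47. 51. 52. 53. 52. 21.]
 [21. 52. 53. 54. 52. 52. 51. 52. 52. 52. 51. 52. 19.]
 [21. 53. 53. 52. 53. 53. 52. 52. 53. 53. 52. 52. 20.]
 [19. 53. 53. 53. 52. 51. 53. 52. 53. 52. 52. 52. 20.]]
hole 355 [523.41159532 -60.79827537  52.        ] [542.80475848 -41.31448687  52.        ] [533.1081769  -51.05638112  52.        ] ((533.1907958984375, -50.919795989990234), 10.211255073547363)
cam [529.8461339  -14.55991738 340.52444448]
124 20 [524.7 -81.6 126.1] [539.6 -77.3 129.8] [532.2 -78.7 128.3]
130 63 [522.8 -85.8 130.1] [541.1 -76.9 135.8] [531.8 -79.2 133.1]
136 63 [522.5 -84.8 136.1] [540.8 -77.  141.7] [531.9 -79.3 139.2]
142 68 [522.6 -84.4 142.1] [540.6 -76.9 147.9] [531.4 -79.1 145. ]
148 72 [522.3 -84.8 148.1] [540.2 -76.9 153.9] [531. -79. 151.]
154 71 [523.1 -83.2 154. ] [540.1 -76.9 160. ] [532.1 -78.7 156.8]
160 51 [524.5 -85.  160. ] [544.5 -76.7 165.9] [536.2 -78.7 162.4]
166 16 [522.6 -78.3 166.2] [544.3 -74.7 172. ] [536.3 -76.4 170.4]
172 137 [520.9 -84.3 172.1] [543.8 -73.9 178. ] [533.1 -76.8 175. ]
178 154 [521.3 -90.6 178.1] [543.9 -73.7 183.9] [533.2 -76.8 181.1]
184 1390 [521.7 -98.5 184. ] [543.8 -73.9 190. ] [532.1 -85.2 188.7]
[[524.73158747 -80.87026002 126.14938681]
 [536.52997729 -78.65728907 127.02071118]
 [539.60471417 -81.57694661 127.24513305]]
```

Call:
servo_tool(motion=[[[0.0025,0.07,0,0,0,0,0.9],[0.0025,0.07,-0.04,0,0,0,0.9],[0.0025,0.07,-0.1,0,0,0,0.9],[0.0025,0.07,-0.136,0,0,0,0.9],[0.0025,0.07,-0.136,0,0,0,0.9],[0.0025,0.07,-0.136,0,0,0,0.9]]])

```text
clock: 5.35
eef_pos: [534.2, -49.5, 94.1]
eef_rot: [3.141, -0.0, 1.606]
wrist_force: [-0.0, -0.2, -1.3]
finger_gap: 24.2
finger_force: 25.0
```

Call:
servo_tool(motion=[[[0,0,-0.005,0,0,0,0.9],[0,0,-0.01,0,0,0,0.9],[0,0,-0.014,0,0,0,0.9],[0,0,-0.018,0,0,0,0.9],[0,0,-0.018,0,0,0,0.9]]])

```text
clock: 5.85
eef_pos: [533.8, -50.3, 84.2]
eef_rot: [-3.141, -0.0, 1.605]
wrist_force: [0.3, -0.4, -1.5]
finger_gap: 24.1
finger_force: 25.0
```

Call:
servo_tool(motion=[[[0,0,-0.01,0,0,0,0.9],[0,0,-0.02,0,0,0,0.9],[0,0,-0.03,0,0,0,0.9],[0,0,-0.036,0,0,0,0.9],[0,0,-0.036,0,0,0,0.9]]])

```text
clock: 6.35
eef_pos: [533.7, -50.3, 65.8]
eef_rot: [-3.141, -0.0, 1.605]
wrist_force: [-0.1, 0.2, -1.5]
finger_gap: 24.3
finger_force: 25.0
```

Call:
servo_tool(motion=[[[0,0,-0.002,0,0,0,0.9],[0,0,-0.004,0,0,0,0.9],[0,0,-0.006,0,0,0,0.9],[0,0,-0.006,0,0,0,0.9]]])

```text
clock: 6.75
eef_pos: [534.9, -50.5, 65.0]
eef_rot: [3.139, 0.001, 1.605]
wrist_force: [-2.2, 0.3, 10.6]
finger_gap: 24.1
finger_force: 25.0
```

Call:
servo_tool(motion=[[[0,0,0.002,0,0,0,0.57],[0,0,0.002,0,0,0,0.57],[0,0,0.002,0,0,0,0.57],[0,0,0.06,0,0,0,0.57],[0,0,0.14,0,0,0,0.57],[0,0,0.2,0,0,0,0.57],[0,-0.1,0.2,0,0,0,1],[0,-0.2,0.2,0,0,0,1],[0,-0.3,0.2,0,0,0,1],[0,-0.38,0.2,0,0,0,1]]])

```text
clock: 7.75
eef_pos: [533.5, -242.8, 163.4]
eef_rot: [-3.142, 0.0, 1.604]
wrist_force: [0.5, 0.3, -1.4]
finger_gap: 11.9
finger_force: 0.0
```

```bash
python3 - <<'E'
from h import *
c=shot("wrist","w3"); W=cloud(c); im=c["frame"].astype(int); s=manip.read_state(); print(s["eef_pos"],s["finger_gap"])
r=(im[...,0]>1.8*im[...,1])&(im[...,0]>90)&(W[...,2]>40)&(W[...,2]<90)&(abs(W[...,1]+205)<40)
P=W[r]; print(len(P),P.min(0),P.max(0))
for a in range(500,620,6):
    q=P[(P[:,0]>=a)&(P[:,0]<a+6)]
    if len(q)>3: print(a,len(q),"y",q[:,1].min().round(1),q[:,1].max().round(1),"z",np.percentile(q[:,2],[5,50,95]).round(1))
m=(W[...,2]>88)&(W[...,2]<100)&(W[...,1]>-170)&(W[...,0]<600); n,l,st,ce=cv2.connectedComponentsWithStats(m.astype(np.uint8))
for i in range(1,n):
    if st[i,4]>60: q=W[l==i]; print("dog",st[i,4],q.mean(0))
E
```

```text
[ 533.03144115 -247.35750956  163.13074833] 7.8454808130553575
2029 [ 519.82286122 -220.39657726   53.9689836 ] [ 650.74148876 -193.53751065   71.68963437]
518 127 y -220.4 -194.7 z [59.1 60.2 61.5]
524 175 y -220.3 -194.6 z [59.2 60.3 61.6]
530 161 y -220.0 -195.4 z [59.1 60.3 61.6]
536 167 y -219.9 -195.0 z [59.1 60.1 61.5]
542 177 y -219.6 -194.0 z [58.9 60.2 61.2]
548 169 y -219.3 -193.7 z [59.  60.1 61.4]
554 205 y -219.4 -193.5 z [59.2 69.  71. ]
560 85 y -219.1 -193.6 z [57.9 69.3 70.8]
566 68 y -210.3 -200.7 z [56.8 58.7 60. ]
572 68 y -210.2 -200.7 z [57.3 58.4 59.5]
578 62 y -209.8 -201.1 z [57.5 58.6 59.3]
584 59 y -211.6 -200.9 z [57.3 58.4 59.4]
596 14 y -208.9 -201.4 z [57.6 58.5 59.4]
602 62 y -209.0 -200.0 z [57.4 58.6 59.6]
608 61 y -208.7 -199.9 z [57.6 58.6 59.8]
614 64 y -208.6 -198.8 z [57.1 58.4 60. ]
dog 874 [536.14965853 -97.55696253  93.06189994]
dog 775 [ 537.63171453 -143.06745175   93.13027135]
```

View pics/w3.png

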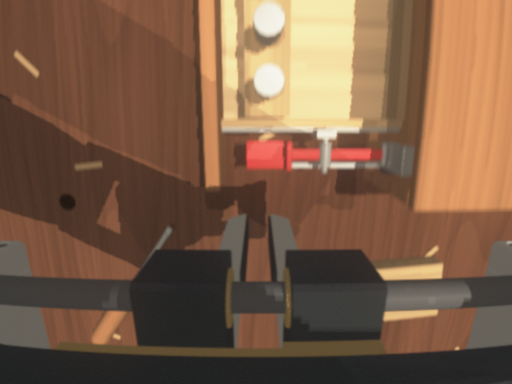

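The red paddle is at (266,155), with its upstand at (289,155). In world coordinates the paddle centre is about (537,-206), top at z 60, with the upstand face at x of about 555. Both steel dogs are standing at (268,20) and (268,80).

Call:
servo_tool(motion=[[[0.006,0.068,0,0,0,0,1],[0.006,0.068,0,0,0,0,1],[0.006,0.068,-0.07,0,0,0,1],[0.006,0.068,-0.15,0,0,0,1],[0.006,0.068,-0.198,0,0,0,1],[0.006,0.068,-0.198,0,0,0,1],[0.006,0.068,-0.198,0,0,0,1]]])

```text
clock: 8.5
eef_pos: [537.3, -206.5, 65.2]
eef_rot: [3.141, 0.0, 1.605]
wrist_force: [-0.1, -0.2, 0.5]
finger_gap: 0.4
finger_force: 0.0
```

```bash
python3 - <<'E'
from h import *
c=shot("wrist","w4"); s=manip.read_state(); print(s["eef_pos"],s["wrist_force"],s["finger_gap"])
c=shot("top","t4")
W=cloud(c); m=(W[...,2]>85)&(W[...,2]<102); m[:175]=0;m[200:]=0;m[:,255:]=m[:,255:]; m[:,:250]=0;m[:,300:]=0
n,l,st,ce=cv2.connectedComponentsWithStats(m.astype(np.uint8))
for i in range(1,n): print(st[i,4],W[l==i].mean(0))
E
```

```text
[ 537.62615651 -206.61412602   65.95142616] [0.73244851 0.46775244 0.37838476] 0.5011720495935181
9 [ 543.13303701 -135.28408323   92.97847225]
37 [533.9079628  -50.09526564  93.63904463]
33 [536.22258502 -96.08389086  93.34952759]
```

View pics/w4.png

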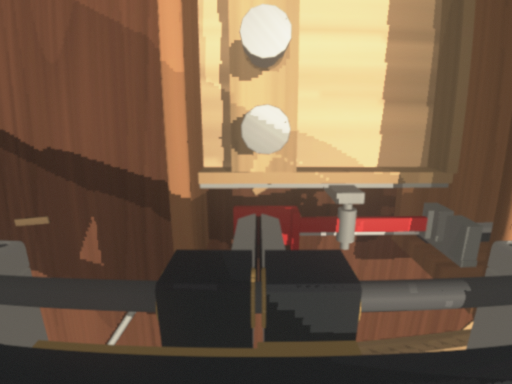

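The dog is in its bore with its top at z 93.6, level with dog_b. The closed fingers are over the red paddle at (262,225), so I'll press gently and feel.

Call:
servo_tool(motion=[[[0,0,-0.006,0,0,0,1],[0,0,-0.012,0,0,0,1],[0,0,-0.018,0,0,0,1],[0,0,-0.018,0,0,0,1]]])

```text
clock: 9.0
eef_pos: [537.1, -206.4, 55.4]
eef_rot: [3.141, 0.0, 1.605]
wrist_force: [0.6, -1.1, 3.1]
finger_gap: 0.5
finger_force: 1.2
```

Call:
servo_tool(motion=[[[0.003,0,0,0,0,0,1],[0.006,0,0,0,0,0,1],[0.009,0,0,0,0,0,1],[0.012,0,0,0,0,0,1]]])

```text
clock: 9.4
eef_pos: [542.9, -206.3, 55.4]
eef_rot: [-3.141, -0.0, 1.605]
wrist_force: [-2.4, 0.1, 2.8]
finger_gap: 0.5
finger_force: 1.5
```

Call:
servo_tool(motion=[[[0.002,0,0,0,0,0,1],[0.004,0,0,0,0,0,1],[0.006,0,0,0,0,0,1]]])

```text
clock: 9.7
eef_pos: [545.7, -206.2, 55.4]
eef_rot: [-3.141, -0.0, 1.605]
wrist_force: [-9.2, 0.2, 5.4]
finger_gap: 0.4
finger_force: 4.7
```

Call:
servo_tool(motion=[[[0.002,0,0,0,0,0,1],[0.004,0,0,0,0,0,1],[0.006,0,0,0,0,0,1]]])

```text
clock: 10.0
eef_pos: [546.2, -206.3, 55.0]
eef_rot: [-3.134, -0.001, 1.605]
wrist_force: [-27.9, 0.2, 16.1]
finger_gap: 0.4
finger_force: 15.5
```

Locked at this depth, so I'm backing off and going deeper.

Call:
servo_tool(motion=[[[-0.009,0,0,0,0,0,1],[-0.009,0,0,0,0,0,1],[-0.009,0,-0.003,0,0,0,1],[-0.009,0,-0.003,0,0,0,1]]])

```text
clock: 10.4
eef_pos: [544.6, -206.3, 53.8]
eef_rot: [3.141, 0.0, 1.605]
wrist_force: [-2.2, -1.1, 2.9]
finger_gap: 0.4
finger_force: 1.7
```

Call:
servo_tool(motion=[[[0.002,0,0,0,0,0,1],[0.004,0,0,0,0,0,1],[0.005,0,0,0,0,0,1],[0.005,0,0,0,0,0,1]]])

```text
clock: 10.8
eef_pos: [545.8, -206.3, 53.7]
eef_rot: [-3.138, -0.001, 1.605]
wrist_force: [-12.8, 0.1, 8.1]
finger_gap: 0.7
finger_force: 6.7
```

Call:
servo_tool(motion=[[[-0.006,0,0,0,0,0,1],[-0.006,0,-0.003,0,0,0,1],[-0.006,0,-0.003,0,0,0,1],[-0.003,0,-0.003,0,0,0,1],[-0.001,0,-0.003,0,0,0,1],[0,0,-0.003,0,0,0,1],[0,0,-0.003,0,0,0,1]]])

```text
clock: 11.5
eef_pos: [546.5, -206.2, 52.0]
eef_rot: [-3.14, -0.001, 1.605]
wrist_force: [-4.9, 0.1, 0.7]
finger_gap: 1.0
finger_force: 2.4
```

Call:
servo_tool(motion=[[[0.002,0,0,0,0,0,1],[0.004,0,0,0,0,0,1],[0.004,0,0,0,0,0,1]]])

```text
clock: 11.8
eef_pos: [548.4, -206.2, 51.8]
eef_rot: [-3.14, -0.001, 1.605]
wrist_force: [-4.2, -0.0, -0.1]
finger_gap: 0.3
finger_force: 2.5
```

Call:
servo_tool(motion=[[[0.005,0,0,0,0,0,1],[0.01,0,0,0,0,0,1],[0.015,0,0,0,0,0,1],[0.015,0,0,0,0,0,1]]])

```text
clock: 12.2
eef_pos: [556.2, -206.0, 51.8]
eef_rot: [-3.14, -0.001, 1.605]
wrist_force: [-3.0, 1.2, -2.0]
finger_gap: 0.5
finger_force: 1.5
```

Call:
servo_tool(motion=[[[0.006,0,0,0,0,0,1],[0.012,0,0,0,0,0,1],[0.018,0,0,0,0,0,1],[0.024,0,0,0,0,0,1],[0.03,0,0,0,0,0,1],[0.036,0,0,0,0,0,1],[0.042,0,0,0,0,0,1],[0.048,0,0,0,0,0,1],[0.054,0,0,0,0,0,1],[0.054,0,0,0,0,0,1]]])

```text
clock: 13.2
eef_pos: [584.2, -206.1, 52.7]
eef_rot: [3.14, 0.0, 1.605]
wrist_force: [-1.1, 3.0, 3.6]
finger_gap: 1.0
finger_force: 1.8
```

Call:
servo_tool(motion=[[[-0.008,0,0,0,0,0,1],[-0.008,0,0.06,0,0,0,1],[-0.008,0,0.14,0,0,0,1],[-0.008,0,0.22,0,0,0,1],[-0.1,0.04,0.22,0,0,0,1],[-0.19,0.08,0.22,0,0,0,1],[-0.27,0.13,0.22,0,0,0,1],[-0.27,0.178,0.22,0,0,0,1],[-0.27,0.178,0.22,0,0,0,1],[-0.27,0.178,0.22,0,0,0,1]]])

```text
clock: 14.2
eef_pos: [448.7, -117.6, 162.7]
eef_rot: [3.141, 0.001, 1.606]
wrist_force: [0.2, 0.1, 0.4]
finger_gap: 0.5
finger_force: 0.0
```

```bash
python3 - <<'E'
from h import *
c=shot("scene","s5"); print(manip.read_state()["eef_pos"])
c=shot("top","t5"); cv2.imwrite("pics/t5c.png",cv2.resize(c["frame"][90:225,225:335,::-1],(488,600)))
W=cloud(c); m=(W[...,2]>62)&(W[...,2]<75)&(W[...,0]>480)&(W[...,0]<550)&(W[...,1]<10)&(W[...,1]>-245); print(m.sum(),np.median(W[m],0))
E
```

```text
[ 448.78957493 -117.91387938  162.50389232]
76 [522.75673407 -34.93715148  67.75792665]
```

View pics/t5c.png

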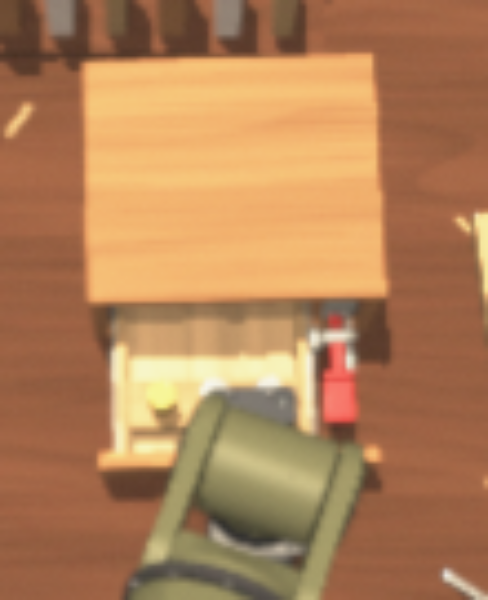

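The drawer is about 38 mm in, the lever has sprung up and the brass dog stands in its bore at (162,400). Next I'll push on the front panel.

Call:
servo_tool(motion=[[[0,0,-0.08,0,0,0,1],[0,0,-0.16,0,0,0,1],[0,0,-0.241,0,0,0,1],[0.04,0,-0.241,0,0,0,1],[0.08,0.002,-0.241,0,0,0,1],[0.095,0.003,-0.241,0,0,0,1],[0.1,0.003,-0.241,0,0,0,1],[0.106,0.003,-0.241,0,0,0,1],[0.112,0.003,-0.241,0,0,0,1],[0.12,0.003,-0.241,0,0,0,1]]])

```text
clock: 15.3
eef_pos: [508.1, -115.9, 42.0]
eef_rot: [-3.141, -0.0, 1.605]
wrist_force: [-3.7, 0.5, 2.9]
finger_gap: 0.9
finger_force: 1.7
```

Call:
servo_tool(motion=[[[0.01,0,0,0,0,0,1],[0.022,0.001,0,0,0,0,1],[0.034,0.001,0,0,0,0,1],[0.046,0.002,0,0,0,0,1],[0.058,0.002,0,0,0,0,1],[0.07,0.002,0,0,0,0,1],[0.082,0.003,0,0,0,0,1],[0.094,0.003,0,0,0,0,1],[0.106,0.004,0,0,0,0,1],[0.116,0.004,0,0,0,0,1]]])

```text
clock: 16.3
eef_pos: [567.0, -113.8, 41.9]
eef_rot: [-3.142, -0.0, 1.605]
wrist_force: [-3.4, -0.1, 1.6]
finger_gap: 1.0
finger_force: 1.7
```

Call:
servo_tool(motion=[[[0.012,0,0,0,0,0,1],[0.024,0.001,0,0,0,0,1],[0.036,0.001,0,0,0,0,1],[0.048,0.002,0,0,0,0,1],[0.058,0.002,0,0,0,0,1],[0.068,0.002,0,0,0,0,1],[0.076,0.003,0,0,0,0,1],[0.082,0.003,0,0,0,0,1],[0.086,0.003,0,0,0,0,1],[0.09,0.003,0,0,0,0,1]]])

```text
clock: 17.3
eef_pos: [611.5, -112.2, 41.9]
eef_rot: [-3.141, -0.0, 1.605]
wrist_force: [-3.5, 1.6, 0.5]
finger_gap: 0.6
finger_force: 1.6
```

Call:
servo_tool(motion=[[[0.003,0,0,0,0,0,1],[0.006,0,0,0,0,0,1],[0.009,0,0,0,0,0,1],[0.012,0,0,0,0,0,1],[0.015,0,0,0,0,0,1]]])

```text
clock: 17.8
eef_pos: [619.0, -112.3, 41.9]
eef_rot: [-3.141, -0.0, 1.605]
wrist_force: [-3.7, 1.8, -1.3]
finger_gap: 0.5
finger_force: 1.6
```

Call:
servo_tool(motion=[[[0.002,0,0,0,0,0,1],[0.004,0,0,0,0,0,1],[0.006,0,0,0,0,0,1],[0.008,0,0,0,0,0,1]]])

```text
clock: 18.2
eef_pos: [623.0, -112.3, 41.9]
eef_rot: [-3.142, -0.0, 1.605]
wrist_force: [-3.8, 2.9, -0.3]
finger_gap: 0.7
finger_force: 1.5
```

Call:
servo_tool(motion=[[[0.002,0,0,0,0,0,1],[0.004,0,0,0,0,0,1],[0.004,0,0,0,0,0,1]]])

```text
clock: 18.5
eef_pos: [625.2, -112.4, 42.0]
eef_rot: [3.141, 0.0, 1.605]
wrist_force: [-2.5, 0.9, -0.3]
finger_gap: 0.2
finger_force: 0.8
```

Call:
servo_tool(motion=[[[0.002,0,0,0,0,0,1],[0.004,0,0,0,0,0,1],[0.004,0,0,0,0,0,1]]])

```text
clock: 18.8
eef_pos: [625.6, -112.4, 42.0]
eef_rot: [-3.138, -0.0, 1.605]
wrist_force: [-15.9, 1.9, 7.3]
finger_gap: 0.4
finger_force: 7.8
```

It has met the hard stop, so I'll back away and verify.

Call:
servo_tool(motion=[[[-0.02,0,0,0,0,0,1],[-0.1,0,0,0,0,0,1],[-0.2,0,0.02,0,0,0,1],[-0.3,0,0.1,0,0,0,1],[-0.4,0,0.2,0,0,0,1],[-0.45,0,0.25,0,0,0,1],[-0.45,0,0.25,0,0,0,1],[-0.45,0,0.25,0,0,0,1]]])

```text
clock: 19.6
eef_pos: [402.2, -113.0, 169.6]
eef_rot: [3.136, 0.003, 1.604]
wrist_force: [1.3, -0.0, 0.4]
finger_gap: 0.6
finger_force: 0.0
```

```bash
python3 - <<'E'
from h import *
c=shot("top","t6"); W=cloud(c)
m=(W[...,2]>60)&(W[...,2]<75)&(W[...,0]>580)&(W[...,0]<660)&(W[...,1]<20)&(W[...,1]>-245); print(m.sum(),cv2.minAreaRect(W[m][:,:2].astype(np.float32)))
m=(W[...,2]>112)&(W[...,2]<128)&(W[...,0]>600)&(W[...,1]<40)&(W[...,1]>-250)&(W[...,0]<880); print(cv2.minAreaRect(W[m][:,:2].astype(np.float32)))
cv2.imwrite("pics/t6c.png",cv2.resize(c["frame"][90:240,130:350,::-1],(800,545)))
print(manip.read_state()["eef_pos"])
E
```

```text
248 ((644.5770263671875, -113.97449493408203), (19.566375732421875, 247.2975616455078), 2.5567171573638916)
((761.717529296875, -108.03813171386719), (224.71719360351562, 257.4432067871094), 1.8101470470428467)
[ 402.63814037 -112.80413819  168.07622796]
```

View pics/t6c.png

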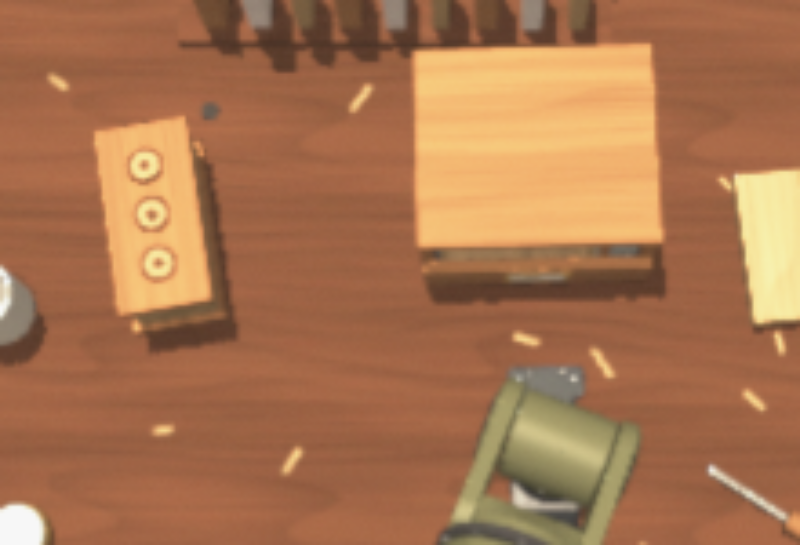

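The panel has moved 160 mm and sits against the till's face, and nothing else on the bench has been disturbed.

```bash
python3 -c "
from cell import manip; print(manip.sign_off())"
```

```text
the job is handed in; nothing more can be done
None
```

The job is handed in: the brass dog is upright at the bottom of its bore and the drawer is fully home. One early push on the lever, while the drawer was still locked, reached about 28 N before I backed off.

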